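# Find the loose hold-down bolt of the saw's roller wing and hold its cap open

### The job

The roller wing of the cut-off saw rattles: on the push-button station press one key at a time, first the mushroom head (saw off), then the round key (extractor off), then the square key (lamp on), and then tap the caps of the wing's three hold-down bolts from above, one after another, beginning next to the saw, to find the loose bolt, the one that gives under the tap. Take that bolt's cap by its tongue, lift it well open (60 degrees or so) and finish while holding it open in the gripper, so that the bolt can be tightened: do not let go, it would spring shut. Keep the other two caps shut and do not shift the things lying about on the bench.

Things in the scene. Friction and masses are not known exactly. Their poses are not given: they have to be found in the camera images.
- saw_wing: cut-off saw with its roller wing, one fixed machine. Origin on the bench under the middle bolt; y along the wing to the saw, x to the bench's far side. Wing y -0.20 to 0.27: roller bed x -0.194 to -0.054, 74 mm high; beyond it a steel foot flange, x -0.045 to 0.051, top 12 mm high, with three bolts at x 0, y 0.15 (next to the saw), 0, -0.15. Saw at y 0.29 to 0.72, 370 mm tall
- station: push-button station, grey box 190 x 76 x 54 mm screwed to the bench, keys in a row along its length (x) at -55, 0 and +55 mm, on its top; which key sits at which of the three places varies. Origin under its centre
- mushroom (a joint): value of that key's travel, m: 0 up, 0.006 fully down; spring 1.5 N at first, 5 N fully down; it comes up again by itself; pressed means beyond 0.004. Mushroom head = saw off: black, 40 mm across, standing 26 mm above the station's top
- mushroom_top (a point): centre of the top face of that key; moves down with it
- round_key (a joint): value of that key's travel, m: 0 up, 0.006 fully down; spring 1.5 N at first, 5 N fully down; it comes up again by itself; pressed means beyond 0.004. Round key = extractor off: black flat disc 27 mm across, standing 16 mm above the station's top
- round_key_top (a point): centre of the top face of that key; moves down with it
- square_key (a joint): value of that key's travel, m: 0 up, 0.006 fully down; spring 1.5 N at first, 5 N fully down; it comes up again by itself; pressed means beyond 0.004. Square key = lamp on: black, 25 x 25 mm, standing 16 mm above the station's top
- square_key_top (a point): centre of the top face of that key; moves down with it
- bolt_1: a hold-down bolt with dust cap; all three look alike, any may sit in any hole. Origin (never moves) on its axis under the cap's collar, 3 to 4 mm above the flange; z up, x from hinge to tongue, y along the hinge. Cap top: flat, black, 45 mm across, 24 mm above the origin. Bolt and cap give together: loose, it sinks 6 mm under 1 to 3 N and springs back; tight, it does not give
- cap_1 (a joint): hinge of that bolt's cap, rad: 0 shut, grows as the tongue is lifted, 1.57 upright, stop at 1.75. A weak spring (up to 1.5 N at the tongue) shuts it when let go. The hinge line runs along the bolt's y, 28 mm behind the bolt's axis and 8 mm above the bolt's origin
- cap_1_tongue (a point): point to pinch in that cap's lift tongue, a black upright bar 12 mm wide (along the bolt's y), 20 mm high, out to 56 mm from the bolt's axis. The point is 44 mm from the axis, 16.5 mm above the bolt's origin, 10 mm under the bar's top edge. Pinched across the 12 mm it swings up, and turns between the pads if the gripper does not tilt along. Axes: the cap's, as the bolt's when shut
- bolt_2: a hold-down bolt with dust cap; all three look alike, any may sit in any hole. Origin (never moves) on its axis under the cap's collar, 3 to 4 mm above the flange; z up, x from hinge to tongue, y along the hinge. Cap top: flat, black, 45 mm across, 24 mm above the origin. Bolt and cap give together: loose, it sinks 6 mm under 1 to 3 N and springs back; tight, it does not give
- cap_2 (a joint): hinge of that bolt's cap, rad: 0 shut, grows as the tongue is lifted, 1.57 upright, stop at 1.75. A weak spring (up to 1.5 N at the tongue) shuts it when let go. The hinge line runs along the bolt's y, 28 mm behind the bolt's axis and 8 mm above the bolt's origin
- cap_2_tongue (a point): point to pinch in that cap's lift tongue, a black upright bar 12 mm wide (along the bolt's y), 20 mm high, out to 56 mm from the bolt's axis. The point is 44 mm from the axis, 16.5 mm above the bolt's origin, 10 mm under the bar's top edge. Pinched across the 12 mm it swings up, and turns between the pads if the gripper does not tilt along. Axes: the cap's, as the bolt's when shut
- bolt_3: a hold-down bolt with dust cap; all three look alike, any may sit in any hole. Origin (never moves) on its axis under the cap's collar, 3 to 4 mm above the flange; z up, x from hinge to tongue, y along the hinge. Cap top: flat, black, 45 mm across, 24 mm above the origin. Bolt and cap give together: loose, it sinks 6 mm under 1 to 3 N and springs back; tight, it does not give
- cap_3 (a joint): hinge of that bolt's cap, rad: 0 shut, grows as the tongue is lifted, 1.57 upright, stop at 1.75. A weak spring (up to 1.5 N at the tongue) shuts it when let go. The hinge line runs along the bolt's y, 28 mm behind the bolt's axis and 8 mm above the bolt's origin
- cap_3_tongue (a point): point to pinch in that cap's lift tongue, a black upright bar 12 mm wide (along the bolt's y), 20 mm high, out to 56 mm from the bolt's axis. The point is 44 mm from the axis, 16.5 mm above the bolt's origin, 10 mm under the bar's top edge. Pinched across the 12 mm it swings up, and turns between the pads if the gripper does not tilt along. Axes: the cap's, as the bolt's when shut
- offcut: bystander: loose planed board 75 x 210 x 16 mm lying across the rollers of the wing; origin under its centre
- spanner: bystander: loose steel spanner 220 mm long lying on the bench beyond the wing; origin under its centre, its length along its x
- glue_bottle: bystander: loose blue glue bottle, 58 mm across and 170 mm tall; origin under its centre
- mug: bystander: loose white mug, 80 mm across and 92 mm tall; origin under its centre
- try_square: bystander: loose try square lying flat, blade 200 mm, stock 130 mm, 16 mm high; origin under the stock's inner end

How it is judged:
By the outcome, as a careful person would: the job done as asked, in the order asked, and still so for the second after the job is handed in, while the arm keeps its last pose, push and grip.
It also fails if it takes over 67 s, if anything falls off the work surface, if the arm or the gripper's body presses on something with over 40 N, if the wrist force passes 120 N, or if a joint passes its speed limit or range.

### The arm

A 6-joint arm with a two-finger parallel gripper is mounted at the origin on the work surface. World frame = base frame: x ahead of the robot, y to its left, z up, the work surface at z = 0. Lengths are in m, angles in rad, forces in N, time in s.
With the tool pointing down it reaches from about 0.3 to 0.75 m from the base axis. Payload 8.5 kg.
Tool frame: the origin (TCP) lies at the very end of the fingers, on their centre line; the grasp point (between the pads) lies 19 mm behind it; z points along the fingers, y is the direction in which the jaws open and shut (so a half turn about z gives the same grasp; the last joint's range is limited). The gripper opens to 85 mm and grips with 20 to 120 N. Pads are 22 mm wide; open, the fingers measure 114 mm over their backs; the gripper's body (76 mm by 85 mm) begins 54 mm behind the grasp point. The pads swing forward as they close: fully open they stand 13 mm farther back than shut.
Start: joints at [0.952, 0.381, 1.297, -0, 1.464, -0.215], TCP at [0.216, 0.506, 0.231] pointing down, gripper open.
Joint ranges: [-3.11, 3.11], [-0.89, 2.33], [0.22, 2.48], [-1.42, 4.56], [0.17, 2.85], [-2.88, 2.88]. Speed limits (rad/s): [2.39, 2.39, 3.14, 3.14, 3.14, 3.14].

### API

Orientations are given as a unit quaternion [x, y, z, w].
In Python, from rig import observe, vision, robot gives the robot as it stands.
- The arm moves only by the tool carry_out, never from a script. Its argument "steps" is a list of rows, each a list of 6 numbers: the shift along the tool's x, y, z in m, then the turn, a rotation vector about the tool's x, y, z in degrees. In form: [[x, y, z, rx, ry, rz], ...]. A call has exactly 10 rows; each row is the pose to reach, as a shift and turn from the pose commanded when the call began, along the tool's axes at that moment; what a row does not reach only later rows make up. A row lasts 1/8 s, in which the tool goes at most 62.5 mm and 10.7 degrees, less where a joint would pass 70% of its speed; a pose out of reach is approached as far as the arm can. A call with a gripper value outside its range is refused whole. "fingers" is the gripper's target within -1 to 1 (fully open at 1, half-way at 0, shut at -1), set as the call begins (left out, the last holds). The fingers move at their own pace and stop on an object; "grip_force" is the grip in N (left out, the last holds). Time passes only in rows, so rows that repeat a pose let the fingers close, or fill a call up. It gives the time, the measured TCP pose, the force and the opening at its end, in the units of the state.
- observe(): the state, without advancing time (a new reading comes with each control period).
- vision.camera(name): name is "scene" or "top"; returns a dict with "image" (384x512x3 uint8, red, green, blue), "camera_matrix" (3x3 intrinsics, pixels), "dist" ([k1, k2, p1, p2, k3] as OpenCV has them; the pictures are not rectified), "T" (4x4, takes a point from camera to world coordinates). Camera axes: x right, y down, z forward; pixel columns grow to the right and rows downward; lengths in m; the calibration is good to about 2 mm. A picture is of the moment at which its call begins. There is no depth.
- robot.hand_in(): hands the job in, once; it reports no verdict.
The state is a dict: "clock": time; "joints": joint angles; "joint_velocities": joint speeds; "joint_torque": joint torques, N m; "ee_pos": TCP position; "ee_rot": TCP orientation; "force": force on the tool from outside, world axes, zero at the start; "ft_torque": the same for the moment, N m; "finger_gap": finger opening in m.
Only numpy, scipy, OpenCV 4.12 (cv2) and the standard library are available. Lean on these libraries where they do the work, as an engineer would, in place of code of your own. Each camera call takes 0.05 s, during which the arm holds its last target. There are 200 camera calls.

## Working session

There is one attempt and no reset: what is moved stays moved. The work goes in short steps, Python scripts to look and compute and a tool call to move; the robot and the scene stay as the last step left them, time stands still between calls to the robot, and variables do not carry over. Pictures are saved under pics/ and viewed, about 8 in all and at most 12, crops included, and the job is handed in when it is done.

Besides the shell and the picture viewer there is one more tool, called after "Call:" by a JSON object that holds its "fn" and its "kwargs". carry_out: Moves the arm, as the interface text tells. Its arguments: {"type":"object","properties":{"steps":{"type":"array","items":{"type":"array","items":{"type":"number"}}},"fingers":{"type":"number"},"grip_force":{"type":"number"}},"required":["steps"]}

```bash
ls; mkdir -p pics
cat > h.py <<'E'
import numpy as np, cv2
from rig import observe, vision, robot
from scipy.spatial.transform import Rotation as R
def ray(c,uv):
    p=cv2.undistortPoints(np.array(uv,float).reshape(-1,1,2),c["camera_matrix"],np.array(c["dist"])).reshape(-1,2)
    d=np.c_[p,np.ones(len(p))]@c["T"][:3,:3].T
    return c["T"][:3,3],d
def onz(c,uv,z):
    o,d=ray(c,uv); return o+d*((z-o[2])/d[:,2])[:,None]
def two(c1,u1,c2,u2):
    o1,d1=ray(c1,[u1]);o2,d2=ray(c2,[u2]);d1,d2=d1[0],d2[0]
    s=np.linalg.lstsq(np.c_[d1,-d2],o2-o1,rcond=None)[0]
    a=o1+s[0]*d1;b=o2+s[1]*d2
    return (a+b)/2,np.linalg.norm(a-b)
def px(c,P):
    T=np.linalg.inv(c["T"]);rv=cv2.Rodrigues(T[:3,:3])[0]
    return cv2.projectPoints(np.array(P,float).reshape(-1,3),rv,T[:3,3],c["camera_matrix"],np.array(c["dist"]))[0].reshape(-1,2)
E
python3 - <<'E'
from h import *
for n in("top","scene"):
    c=vision.camera(n); np.save(n+"0.npy",c,allow_pickle=True)
    cv2.imwrite(f"pics/{n}0.png",cv2.resize(c["image"][:,:,::-1],(800,600),interpolation=cv2.INTER_CUBIC))
    print(n,c["T"].round(3).tolist(),c["camera_matrix"].round(0).tolist())
print(observe())
E
```

```text
pics
top [[0.012, -0.988, 0.152, 0.389], [-1.0, -0.012, 0.006, -0.066], [-0.004, -0.152, -0.988, 0.983], [0.0, 0.0, 0.0, 1.0]] [[442.0, 0.0, 254.0], [0.0, 442.0, 198.0], [0.0, 0.0, 1.0]]
scene [[-0.699, 0.419, -0.58, 1.156], [0.715, 0.434, -0.548, 0.5], [0.022, -0.797, -0.603, 0.732], [0.0, 0.0, 0.0, 1.0]] [[498.0, 0.0, 251.0], [0.0, 498.0, 192.0], [0.0, 0.0, 1.0]]
{'clock': 0.1, 'joints': array([ 9.51724289e-01,  3.81139819e-01,  1.29815316e+00, -2.67145346e-06,
        1.46357431e+00, -2.15336593e-01]), 'joint_velocities': array([-0.00096931, -0.00170375, -0.0025388 ,  0.00023656, -0.00041833,
        0.00103339]), 'joint_torque': array([ 4.06484018e-03, -4.49220943e+01, -2.31657994e+01, -1.23638529e-04,
        3.69365851e-03,  4.16440241e-05]), 'ee_pos': array([0.21594318, 0.5055617 , 0.23077823]), 'ee_rot': array([ 2.00499294e-01,  9.79693639e-01, -5.83187514e-04, -2.57029853e-04]), 'force': array([-0.556564  ,  0.44313982,  0.09061404]), 'ft_torque': array([ 0.00727943,  0.00640105, -0.03816409]), 'finger_gap': 0.08560144135300378}
```

View pics/top0.png

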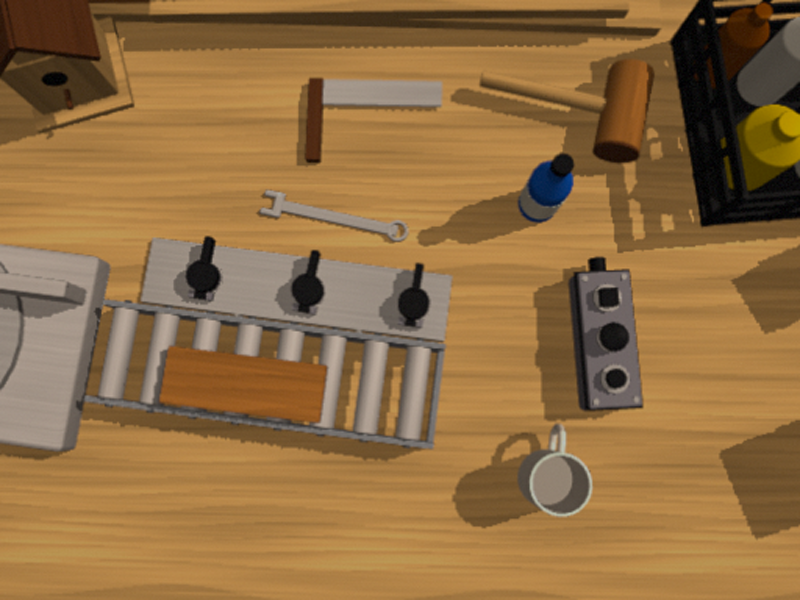

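View pics/scene0.png

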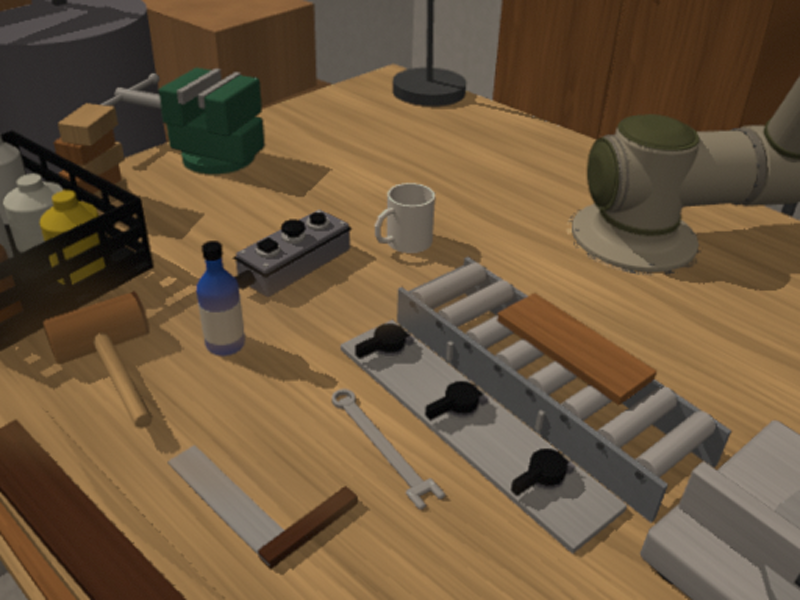

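The top view shows the station at right with square (608,297), mushroom (614,337) and round (615,378). The caps are at (203,276) next to the saw, (307,290) and (413,303), with tongues pointing up (+x). The scene view shows the same things. Next: zoomed crops with black-blob contours.

Run:
```python
from h import *
L=lambda n:np.load(n+"0.npy",allow_pickle=True).item()
t,s=L("top"),L("scene")
def crop(c,x,y,w,h,W,H): return cv2.resize(c["image"][y:y+h,x:x+w,::-1],(W,H),interpolation=cv2.INTER_CUBIC)
a=np.zeros((600,800,3),np.uint8)
a[:240,:500]=crop(t,110,145,175,84,500,240)
a[:240,520:]=crop(t,360,162,70,60,280,240)   # x4
a[240:,:480]=crop(s,210,200,160,120,480,360)  # x3
a[240:480,500:800]=crop(s,150,130,75,60,300,240) #x4
cv2.imwrite("pics/crop.png",a)
for n,c,boxes in(("top",t,[(110,145,280,215),(375,175,415,260)]),("scene",s,[(215,200,375,320),(155,130,225,175)])):
    m=(c["image"].max(2)<45).astype(np.uint8)
    for x0,y0,x1,y1 in boxes:
        k,l,st,ce=cv2.connectedComponentsWithStats(m[y0:y1,x0:x1])
        for i in range(1,k):
            if st[i,4]>25: print(n,st[i]+[x0,y0,0,0,0],(ce[i]+[x0,y0]).round(1))
```

```text
top [119 152  22  39 462] [129.9 173.9]
top [187 161  20  39 424] [196.8 182.8]
top [255 169  19  40 393] [264.4 192. ]
top [383 184  13  12 127] [389.  189.8]
top [384 207  18  18 255] [392.4 215.2]
top [388 237  12  11 113] [393.6 241.9]
scene [228 208  34  21 421] [245.2 218.2]
scene [273 244  36  24 514] [291.6 256.1]
scene [328 288  36  29 603] [347.1 301.3]
scene [198 136  10   8  66] [203.  139.5]
scene [180 141  15  11 126] [187.5 145.7]
scene [172 145  52  30 161] [198.9 159.6]
scene [165 152  13  10  88] [170.9 156.7]
scene [155 167  13   8  41] [160.  171.7]
```

View pics/crop.png

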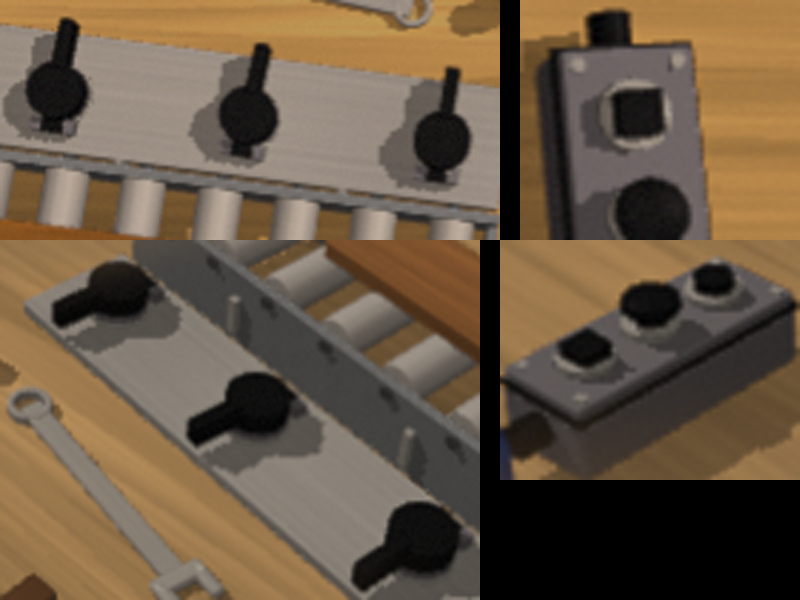

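Run:
```python
from h import *
L=lambda n:np.load(n+"0.npy",allow_pickle=True).item()
t,s=L("top"),L("scene")
for n,a,b in(("A",(130.3,177.2),(351.7,297.7)),("B",(196.8,185.3),(296,252.7)),("C",(264.4,193.7),(250.3,214.3)),
 ("mush",(392.8,215.3),(187.5,145)),("sq",(389,189.8),(171,156.7)),("rnd",(393.6,241.9),(203.3,139.3))):
    p,e=two(t,a,s,b); print(n,p.round(4),"miss",e.round(4))
c=[(130.3,177.2),(196.8,185.3),(264.4,193.7)];k=[(134.5,152.5),(202,161.4),(268.6,169.7)]
P=onz(t,c,.039);Q=onz(t,k,.041)
print("capA-C z.039",P.round(4),"\ntip",Q.round(4)); D=Q-P; print("len",np.hypot(D[:,0],D[:,1]).round(4),"dir",np.degrees(np.arctan2(D[:,1],D[:,0])).round(1))
print("mush",onz(t,[(392.8,215.3)],.080).round(4),"sq/rd",onz(t,[(389,189.8),(393.6,241.9)],.070).round(4))
o=observe();print(R.from_quat(o["ee_rot"]).as_matrix().round(3))
```

```text
A [0.5791 0.2158 0.0292] miss 0.0036
B [0.5625 0.0668 0.0312] miss 0.0021
C [ 0.5446 -0.081   0.034 ] miss 0.0035
mush [ 0.4965 -0.3485  0.0722] miss 0.0017
sq [ 0.5519 -0.3452  0.0637] miss 0.0011
rnd [ 0.4419 -0.3508  0.0649] miss 0.0011
capA-C z.039 [[ 0.5781  0.2114  0.039 ]
 [ 0.5617  0.0649  0.039 ]
 [ 0.5449 -0.0823  0.039 ]] 
tip [[ 0.6333  0.2047  0.041 ]
 [ 0.6146  0.055   0.041 ]
 [ 0.5977 -0.0909  0.041 ]]
len [0.0556 0.0539 0.0535] dir [ -7.  -10.6  -9.3]
mush [[ 0.4961 -0.3468  0.08  ]] sq/rd [[ 0.5512 -0.3438  0.07  ]
 [ 0.442  -0.3497  0.07  ]]
[[-0.92   0.393 -0.001]
 [ 0.393  0.92  -0.001]
 [ 0.    -0.001 -1.   ]]
```

Everything agrees (heights about 39, 70 and 80 mm). First move: around the saw, closing the fingers and turning the tool toward the bolt direction.

Call:
{"fn": "carry_out", "kwargs": {"steps": [[-0.028,-0.044,0,0,0,-5],[-0.056,-0.088,0,0,0,-10],[-0.085,-0.131,0,0,0,-14],[-0.113,-0.175,0,0,0,-14],[-0.141,-0.218,0,0,0,-14],[-0.174,-0.259,0,0,0,-14],[-0.206,-0.3,0,0,0,-14],[-0.239,-0.34,0,0,0,-14],[-0.271,-0.38,0,0,0,-14],[-0.304,-0.421,0,0,0,-14]], "fingers": -1, "grip_force": 40}}

```text
clock: 1.35
ee_pos: [0.3302, -0.0025, 0.2313]
ee_rot: [0.08, 0.997, 0.0, 0.0]
force: [0.4, 0.4, -0.2]
finger_gap: 0.0003
```

```bash
cat >> h.py <<'E'
def go(*W):
    o=observe();r=R.from_quat(o["ee_rot"])
    print("tcp",o["ee_pos"].round(4),"F",o["force"].round(2),"gap",round(o["finger_gap"],4),"t",o["clock"])
    for w in W: print(w,r.inv().apply(np.array(w)-o["ee_pos"]).round(4))
E
python3 -c "
from h import *
go((.496,-.347,.231),(.496,-.347,.09)); print(R.from_quat(observe()['ee_rot']).as_matrix().round(3))"
```

```text
tcp [ 0.3302 -0.0025  0.2313] F [ 0.38  0.36 -0.19] gap 0.0003 t 1.35
(0.496, -0.347, 0.231) [-0.2185 -0.3137  0.0004]
(0.496, -0.347, 0.09) [-0.2184 -0.3138  0.1414]
[[-0.987  0.159  0.   ]
 [ 0.159  0.987  0.   ]
 [-0.     0.    -1.   ]]
```

Call:
{"fn": "carry_out", "kwargs": {"steps": [[-0.034,-0.048,0,0,0,0],[-0.068,-0.097,0,0,0,0],[-0.1,-0.145,0,0,0,0],[-0.134,-0.193,0,0,0,0],[-0.168,-0.241,0,0,0,0],[-0.2,-0.29,0.01,0,0,0],[-0.2185,-0.314,0.05,0,0,0],[-0.2185,-0.314,0.1,0,0,0],[-0.2185,-0.314,0.136,0,0,0],[-0.2185,-0.314,0.142,0,0,0]]}}

```text
clock: 2.6
ee_pos: [0.4952, -0.3447, 0.087]
ee_rot: [0.08, 0.997, 0.002, -0.002]
force: [-0.6, 0.3, 0.6]
finger_gap: -0.0
```

Run:
```python
from h import *
go((.496,-.347,.08))
t=vision.camera("top");s=vision.camera("scene")
a=cv2.resize(t["image"][150:260,340:460,::-1],(600,550));b=cv2.resize(s["image"][90:190,140:240,::-1],(200,200))
a[350:,400:]=b
cv2.imwrite("pics/st.png",a)
```

```text
tcp [ 0.4952 -0.3447  0.087 ] F [-0.56  0.3   0.59] gap -0.0 t 2.6
(0.496, -0.347, 0.08) [-0.0012 -0.0022  0.0069]
```

View pics/st.png

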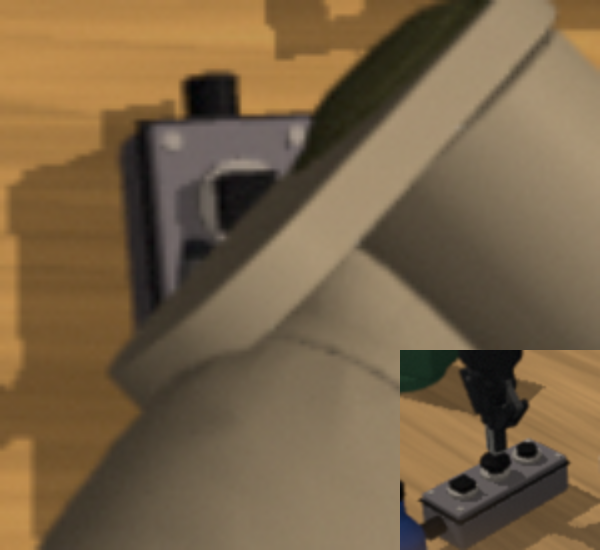

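The arm hides much of the top view, but the inset shows the closed fingertip centred just over the mushroom head. Now to press it gently.

Call:
{"fn": "carry_out", "kwargs": {"steps": [[0,0,0.004,0,0,0],[0,0,0.006,0,0,0],[0,0,0.008,0,0,0],[0,0,0.009,0,0,0],[0,0,0.01,0,0,0],[0,0,0.011,0,0,0],[0,0,0.012,0,0,0],[0,0,0.012,0,0,0],[0,0,0.012,0,0,0],[0,0,0.012,0,0,0]]}}

```text
clock: 3.95
ee_pos: [0.4961, -0.3456, 0.0774]
ee_rot: [0.08, 0.997, -0.0, 0.0]
force: [-1.0, 0.6, 1.9]
finger_gap: -0.0001
```

Call:
{"fn": "carry_out", "kwargs": {"steps": [[0,0,0.001,0,0,0],[0,0,0.002,0,0,0],[0,0,0.003,0,0,0],[0,0,0.004,0,0,0],[0,0,0.0045,0,0,0],[0,0,0.0045,0,0,0],[0,0,0.0045,0,0,0],[0,0,0.0045,0,0,0],[0,0,0.0045,0,0,0],[0,0,0.0045,0,0,0]]}}

```text
clock: 5.2
ee_pos: [0.4962, -0.3457, 0.0739]
ee_rot: [0.08, 0.997, -0.0, 0.0]
force: [-3.1, 2.5, 12.9]
finger_gap: -0.0
```

```bash
python3 -c "
from h import *
for i in range(4):
  go(); vision.camera('scene')"
```

```text
tcp [ 0.4962 -0.3457  0.0739] F [-3.13  2.48 12.9 ] gap -0.0 t 5.2
tcp [ 0.4962 -0.3456  0.074 ] F [-3.38  2.73 12.25] gap -0.0003 t 5.25
tcp [ 0.4962 -0.3456  0.074 ] F [-3.18  1.91 11.78] gap 0.0001 t 5.3
tcp [ 0.4962 -0.3456  0.0739] F [-2.85  2.95 12.29] gap 0.0001 t 5.35
```

Mushroom head is fully down (12 N at z 0.074, against a spring of at most 5 N), so its top stood at 0.080. Next the round key.

Call:
{"fn": "carry_out", "kwargs": {"steps": [[0,0,-0.03,0,0,0],[0,0,-0.03,0,0,0],[0.0263,-0.0065,-0.03,0,0,0],[0.0526,-0.013,-0.03,0,0,0],[0.0526,-0.013,-0.01,0,0,0],[0.0526,-0.013,0.001,0,0,0],[0.0526,-0.013,0.004,0,0,0],[0.0526,-0.013,0.0065,0,0,0],[0.0526,-0.013,0.0087,0,0,0],[0.0526,-0.013,0.0087,0,0,0]]}}

```text
clock: 6.65
ee_pos: [0.4422, -0.3499, 0.0644]
ee_rot: [0.08, 0.997, -0.0, 0.0]
force: [-2.1, 2.4, 4.8]
finger_gap: -0.0003
```

```bash
python3 -c "
from h import *
for i in range(3):
  go(); vision.camera('scene')"
```

```text
tcp [ 0.4422 -0.3499  0.0644] F [-2.08  2.4   4.76] gap -0.0003 t 6.65
tcp [ 0.4422 -0.3499  0.0644] F [-1.87  2.87  4.73] gap 0.0002 t 6.7
tcp [ 0.4422 -0.3499  0.0644] F [-2.58  2.25  3.88] gap 0.0003 t 6.75
```

Call:
{"fn": "carry_out", "kwargs": {"steps": [[0,0,0.0012,0,0,0],[0,0,0.0012,0,0,0],[0,0,-0.02,0,0,0],[0,0,-0.042,0,0,0],[0,0,-0.042,0,0,0],[-0.04,0.009,-0.042,0,0,0],[-0.085,0.0185,-0.042,0,0,0],[-0.1066,0.0233,-0.042,0,0,0],[-0.1066,0.0233,-0.03,0,0,0],[-0.1066,0.0233,-0.015,0,0,0]]}}

```text
clock: 8.05
ee_pos: [0.55, -0.3438, 0.0772]
ee_rot: [0.08, 0.997, 0.0, -0.001]
force: [-1.1, 0.3, -0.1]
finger_gap: -0.0004
```

Call:
{"fn": "carry_out", "kwargs": {"steps": [[0,0,0.005,0,0,0],[0,0,0.009,0,0,0],[0,0,0.012,0,0,0],[0,0,0.014,0,0,0],[0,0,0.0155,0,0,0],[0,0,0.016,0,0,0],[0,0,0.016,0,0,0],[0,0,0.016,0,0,0],[0,0,0.016,0,0,0],[0,0,0.016,0,0,0]]}}

```text
clock: 9.3
ee_pos: [0.5509, -0.3442, 0.064]
ee_rot: [0.08, 0.997, -0.0, 0.0]
force: [-4.4, 0.4, 8.1]
finger_gap: -0.0003
```

```bash
python3 -c "
from h import *
for i in range(2):
  go((.5512,-.3438,.2),(.545,-.0823,.13),(.5617,.0649,.13),(.5781,.2114,.06)); vision.camera('scene')"
```

```text
tcp [ 0.5509 -0.3442  0.064 ] F [-4.41  0.39  8.1 ] gap -0.0003 t 9.3
(0.5512, -0.3438, 0.2) [-0.0002  0.0003 -0.136 ]
(0.545, -0.0823, 0.13) [ 0.0474  0.2576 -0.0662]
(0.5617, 0.0649, 0.13) [ 0.0543  0.4056 -0.0664]
(0.5781, 0.2114, 0.06) [0.0614 0.5529 0.0035]
tcp [ 0.5509 -0.3442  0.064 ] F [-5.13  0.61  7.57] gap 0.0 t 9.35
(0.5512, -0.3438, 0.2) [-0.0002  0.0003 -0.136 ]
(0.545, -0.0823, 0.13) [ 0.0474  0.2576 -0.0662]
(0.5617, 0.0649, 0.13) [ 0.0543  0.4056 -0.0664]
(0.5781, 0.2114, 0.06) [0.0614 0.5529 0.0035]
```

Square key fully down (8 N). Now I rise and go across to the cap next to the saw.

Call:
{"fn": "carry_out", "kwargs": {"steps": [[0,0,-0.05,0,0,0],[0,0,-0.1,0,0,0],[0,0,-0.13,0,0,0],[0.0068,0.058,-0.135,0,0,0],[0.0135,0.118,-0.135,0,0,0],[0.02,0.179,-0.135,0,0,0],[0.027,0.24,-0.135,0,0,0],[0.034,0.301,-0.135,0,0,0],[0.0405,0.362,-0.135,0,0,0],[0.047,0.423,-0.135,0,0,0]]}}

```text
clock: 10.65
ee_pos: [0.5719, 0.0834, 0.1981]
ee_rot: [0.08, 0.997, 0.0, 0.0]
force: [0.6, 0.1, -0.4]
finger_gap: -0.0003
```

Call:
{"fn": "carry_out", "kwargs": {"steps": [[0.005,0.05,0,0,0,0],[0.01,0.1,0,0,0,0],[0.0144,0.13,0,0,0,0],[0.0144,0.13,0.05,0,0,0],[0.0144,0.13,0.1,0,0,0],[0.0144,0.13,0.135,0,0,0],[0.0144,0.13,0.148,0,0,0],[0.0144,0.13,0.15,0,0,0],[0.0144,0.13,0.15,0,0,0],[0.0144,0.13,0.15,0,0,0]]}}

```text
clock: 11.9
ee_pos: [0.5788, 0.2119, 0.0494]
ee_rot: [0.08, 0.997, 0.0, 0.001]
force: [-1.2, -0.3, -0.4]
finger_gap: 0.0003
```

```bash
python3 -c "
from h import *
go((.5781,.2114,.039))
a=vision.camera('scene')['image'][150:380,200:512,::-1]
cv2.imwrite('pics/a.png',cv2.resize(a,None,fx=2.4,fy=2.4))"
```

```text
tcp [0.5788 0.2119 0.0494] F [-1.15 -0.3  -0.38] gap 0.0003 t 11.9
(0.5781, 0.2114, 0.039) [ 0.0006 -0.0006  0.0104]
```

View pics/a.png

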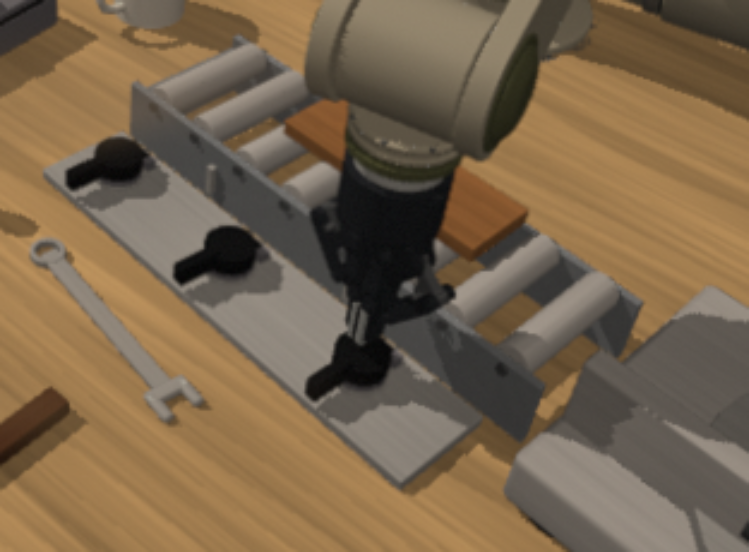

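The fingertip stands centred over the cap next to the saw. Tap it.

Call:
{"fn": "carry_out", "kwargs": {"steps": [[0,0,0.004,0,0,0],[0,0,0.007,0,0,0],[0,0,0.009,0,0,0],[0,0,0.01,0,0,0],[0,0,0.011,0,0,0],[0,0,0.012,0,0,0],[0,0,0.0125,0,0,0],[0,0,0.0125,0,0,0],[0,0,0.0125,0,0,0],[0,0,0.0125,0,0,0]]}}

```text
clock: 13.2
ee_pos: [0.5783, 0.2118, 0.0385]
ee_rot: [0.08, 0.997, 0.0, 0.001]
force: [-8.6, -2.3, 23.6]
finger_gap: -0.0001
```

Tight: 23.6 N with no give, top at 0.039. On to the middle cap.

Call:
{"fn": "carry_out", "kwargs": {"steps": [[0,0,-0.03,0,0,0],[-0.001,-0.03,-0.035,0,0,0],[-0.004,-0.09,-0.035,0,0,0],[-0.007,-0.1476,-0.035,0,0,0],[-0.007,-0.1476,-0.02,0,0,0],[-0.007,-0.1476,-0.008,0,0,0],[-0.007,-0.1476,-0.004,0,0,0],[-0.007,-0.1476,-0.002,0,0,0],[-0.007,-0.1476,-0.001,0,0,0],[-0.007,-0.1476,-0.001,0,0,0]]}}

```text
clock: 14.45
ee_pos: [0.5613, 0.0661, 0.0386]
ee_rot: [0.078, 0.997, -0.0, 0.0]
force: [-8.6, -0.3, 21.6]
finger_gap: -0.0002
```

Call:
{"fn": "carry_out", "kwargs": {"steps": [[0,0,0,0,0,0],[0,0,0,0,0,0],[0,0,0,0,0,0],[0,0,0,0,0,0],[0,0,0,0,0,0],[0,0,0,0,0,0],[0,0,0,0,0,0],[0,0,0,0,0,0],[0,0,0,0,0,0],[0,0,0,0,0,0]]}}

```text
clock: 15.7
ee_pos: [0.5613, 0.0661, 0.0386]
ee_rot: [0.078, 0.997, -0.0, 0.0]
force: [-9.5, -0.6, 21.0]
finger_gap: 0.0
```

Tight as well (21 N, no give). Third cap now.

Call:
{"fn": "carry_out", "kwargs": {"steps": [[0,0,-0.03,0,0,0],[-0.001,-0.03,-0.035,0,0,0],[-0.004,-0.09,-0.035,0,0,0],[-0.007,-0.148,-0.035,0,0,0],[-0.007,-0.148,-0.02,0,0,0],[-0.007,-0.148,-0.008,0,0,0],[-0.007,-0.148,-0.004,0,0,0],[-0.007,-0.148,-0.002,0,0,0],[-0.007,-0.148,-0.001,0,0,0],[-0.007,-0.148,0,0,0,0]]}}

```text
clock: 16.95
ee_pos: [0.5454, -0.082, 0.037]
ee_rot: [0.079, 0.997, -0.0, 0.0]
force: [-1.0, 0.9, 2.3]
finger_gap: -0.0002
```

Call:
{"fn": "carry_out", "kwargs": {"steps": [[0,0,0.001,0,0,0],[0,0,0.002,0,0,0],[0,0,0.003,0,0,0],[0,0,0.003,0,0,0],[0,0,0.003,0,0,0],[0,0,0.003,0,0,0],[0,0,0.003,0,0,0],[0,0,0.003,0,0,0],[0,0,0.003,0,0,0],[0,0,0.003,0,0,0]]}}

```text
clock: 18.2
ee_pos: [0.5452, -0.0824, 0.0337]
ee_rot: [0.08, 0.997, -0.0, 0.0]
force: [2.0, 1.1, 3.4]
finger_gap: -0.0003
```

```bash
python3 -c "
from h import *
L=lambda n:np.load(n+'0.npy',allow_pickle=True).item()
s=L('scene');t=L('top')
# tongue C outline in scene/top for angle
u=np.array([.988,-.156]);
for deg in(-6,-9,-12):
  a=np.radians(deg);u=np.array([np.cos(a),np.sin(a)]);c=np.array([.545,-.0823])
  P=np.r_[c+.056*u,.041];Q=np.r_[c+.030*u,.041];print(deg,px(t,[P,Q]).round(1).tolist(),px(s,[P,Q]).round(1).tolist())
for n,c,b in(('t',t,(255,165,275,190)),('s',s,(222,205,250,235))):
  m=c['image'].max(2)<45
  for y in range(b[1],b[3]):
    x=np.where(m[y,b[0]:b[2]])[0]+b[0]
    if len(x): print(n,y,x.min(),x.max(),end=';')
go()
"
```

```text
-6 [[267.3, 168.3], [266.0, 180.0]] [[228.8, 221.8], [238.3, 216.9]]
-9 [[268.7, 168.5], [266.7, 180.1]] [[228.0, 221.1], [237.9, 216.6]]
-12 [[270.0, 168.8], [267.4, 180.2]] [[227.2, 220.3], [237.5, 216.2]]
t 169 267 268;t 170 267 269;t 171 267 269;t 172 266 269;t 173 266 269;t 174 266 269;t 175 265 269;t 176 265 268;t 177 265 268;t 178 265 268;t 179 265 268;t 180 265 268;t 181 264 268;t 182 264 267;t 183 264 267;t 184 262 267;t 185 260 269;t 186 259 270;t 187 257 271;t 188 257 272;t 189 256 272;s 208 247 249;s 209 244 249;s 210 242 249;s 211 241 249;s 212 240 249;s 213 240 249;s 214 240 249;s 215 240 249;s 216 238 249;s 217 236 249;s 218 233 249;s 219 231 249;s 220 229 249;s 221 228 249;s 222 228 249;s 223 228 249;s 224 228 249;s 225 228 249;s 226 228 235;s 227 228 233;s 228 229 231;tcp [ 0.5452 -0.0824  0.0337] F [1.99 1.15 3.43] gap -0.0003 t 18.2
```

Found: the third bolt, farthest from the saw, gives (3.4 N over 5 mm). Rise, open, and go above its tongue.

Call:
{"fn": "carry_out", "kwargs": {"steps": [[0,0,-0.02,0,0,0],[0,0,-0.05,0,0,0],[-0.02,0,-0.05,0,0,0],[-0.044,0,-0.05,0,0,0],[-0.044,0,-0.05,0,0,0],[-0.044,0,-0.05,0,0,0],[-0.044,0,-0.05,0,0,0],[-0.044,0,-0.05,0,0,0],[-0.044,0,-0.05,0,0,0],[-0.044,0,-0.05,0,0,0]], "fingers": 0, "grip_force": 40}}

```text
clock: 19.45
ee_pos: [0.5885, -0.0893, 0.0837]
ee_rot: [0.08, 0.997, -0.0, -0.0]
force: [-0.7, -0.7, -0.4]
finger_gap: 0.0429
```

```bash
python3 -c "
from h import *
go((.5885,-.0892,.0155))
a=vision.camera('scene')['image'][150:270,180:340,::-1]
cv2.imwrite('pics/c.png',cv2.resize(a,None,fx=4,fy=4))"
```

```text
tcp [ 0.5885 -0.0893  0.0837] F [-0.65 -0.66 -0.44] gap 0.0429 t 19.45
(0.5885, -0.0892, 0.0155) [-0.      0.0001  0.0682]
```

View pics/c.png

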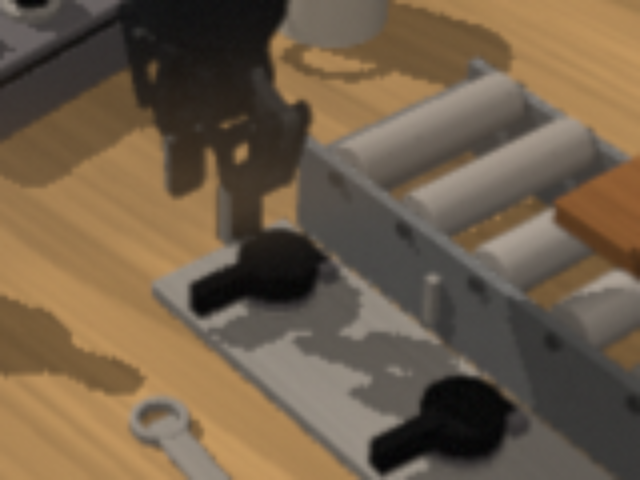

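The half-open fingers stand above the tongue, all caps are shut and the cap sprang back up. Descend, then close.

Call:
{"fn": "carry_out", "kwargs": {"steps": [[0,0,0.03,0,0,0],[0,0,0.05,0,0,0],[0,0,0.06,0,0,0],[0,0,0.065,0,0,0],[0,0,0.068,0,0,0],[0,0,0.068,0,0,0],[0,0,0.068,0,0,0],[0,0,0.068,0,0,0],[0,0,0.068,0,0,0],[0,0,0.068,0,0,0]]}}

```text
clock: 20.75
ee_pos: [0.5886, -0.0893, 0.0157]
ee_rot: [0.08, 0.997, -0.0, 0.0]
force: [-0.2, -0.9, 0.3]
finger_gap: 0.0427
```

Call:
{"fn": "carry_out", "kwargs": {"steps": [[0,0,0,0,0,0],[0,0,0,0,0,0],[0,0,0,0,0,0],[0,0,0,0,0,0],[0,0,0,0,0,0],[0,0,0,0,0,0],[0,0,0,0,0,0],[0,0,0,0,0,0],[0,0,0,0,0,0],[0,0,0,0,0,0]], "fingers": -1, "grip_force": 35}}

```text
clock: 22.0
ee_pos: [0.5888, -0.0884, 0.0158]
ee_rot: [0.079, 0.997, 0.001, 0.0]
force: [2.3, 3.9, 1.2]
finger_gap: 0.0115
```

```bash
cat > arc.py <<'E'
from h import *
def arc(t0,t1,f0,f1,n=10,r=np.array([.072,.0113])):
    # rows in tool axes at call start: cap angle t, tool pitch f (deg)
    def tcp(t,f):
        t,f=np.radians([t,f]);g=np.array([r[0]*np.cos(t)-r[1]*np.sin(t),r[0]*np.sin(t)+r[1]*np.cos(t)])
        return g+.019*np.array([np.sin(f),-np.cos(f)])
    a=np.radians(f0);z=np.array([np.sin(a),-np.cos(a)]);x=np.array([-np.cos(a),-np.sin(a)])
    for k in range(1,n+1):
        d=tcp(t0+(t1-t0)*k/n,f0+(f1-f0)*k/n)-tcp(t0,f0)
        print([round(d@x,4),0,round(d@z,4),0,round(-(f1-f0)*k/n,1),0])
E
python3 -c "
from arc import *
arc(0,35,0,18);print();arc(35,68,18,36)"
```

```text
[np.float64(0.0002), 0, np.float64(-0.0044), 0, -1.8, 0]
[np.float64(0.0007), 0, np.float64(-0.0087), 0, -3.6, 0]
[np.float64(0.0015), 0, np.float64(-0.013), 0, -5.4, 0]
[np.float64(0.0025), 0, np.float64(-0.0172), 0, -7.2, 0]
[np.float64(0.0038), 0, np.float64(-0.0214), 0, -9.0, 0]
[np.float64(0.0053), 0, np.float64(-0.0254), 0, -10.8, 0]
[np.float64(0.007), 0, np.float64(-0.0293), 0, -12.6, 0]
[np.float64(0.009), 0, np.float64(-0.0331), 0, -14.4, 0]
[np.float64(0.0112), 0, np.float64(-0.0367), 0, -16.2, 0]
[np.float64(0.0136), 0, np.float64(-0.0402), 0, -18.0, 0]

[np.float64(0.0013), 0, np.float64(-0.0037), 0, -1.8, 0]
[np.float64(0.0029), 0, np.float64(-0.0074), 0, -3.6, 0]
[np.float64(0.0047), 0, np.float64(-0.0109), 0, -5.4, 0]
[np.float64(0.0066), 0, np.float64(-0.0143), 0, -7.2, 0]
[np.float64(0.0088), 0, np.float64(-0.0175), 0, -9.0, 0]
[np.float64(0.0111), 0, np.float64(-0.0207), 0, -10.8, 0]
[np.float64(0.0136), 0, np.float64(-0.0236), 0, -12.6, 0]
[np.float64(0.0163), 0, np.float64(-0.0264), 0, -14.4, 0]
[np.float64(0.0191), 0, np.float64(-0.029), 0, -16.2, 0]
[np.float64(0.0221), 0, np.float64(-0.0315), 0, -18.0, 0]
```

The tongue is gripped (gap 11.5 mm). Lift along the arc, giving way 1 mm sideways to the side force.

Call:
{"fn": "carry_out", "kwargs": {"steps": [[0.0002,0.0005,-0.0044,0,-1.8,0],[0.0007,0.001,-0.0087,0,-3.6,0],[0.0015,0.001,-0.013,0,-5.4,0],[0.0025,0.001,-0.0172,0,-7.2,0],[0.0038,0.001,-0.0214,0,-9,0],[0.0053,0.001,-0.0254,0,-10.8,0],[0.007,0.001,-0.0293,0,-12.6,0],[0.009,0.001,-0.0331,0,-14.4,0],[0.0112,0.001,-0.0367,0,-16.2,0],[0.0136,0.001,-0.0402,0,-18,0]]}}

```text
clock: 23.25
ee_pos: [0.5748, -0.0861, 0.0559]
ee_rot: [0.079, 0.984, -0.013, 0.156]
force: [2.1, 1.7, -6.5]
finger_gap: 0.0115
```

Call:
{"fn": "carry_out", "kwargs": {"steps": [[0.0013,0,-0.0037,0,-1.8,0],[0.0029,0,-0.0074,0,-3.6,0],[0.0047,0,-0.0109,0,-5.4,0],[0.0066,0,-0.0143,0,-7.2,0],[0.0088,0,-0.0175,0,-9,0],[0.0111,0,-0.0207,0,-10.8,0],[0.0136,0,-0.0236,0,-12.6,0],[0.0163,0,-0.0264,0,-14.4,0],[0.0191,0,-0.029,0,-16.2,0],[0.0221,0,-0.0315,0,-18,0]]}}

```text
clock: 24.5
ee_pos: [0.5445, -0.0816, 0.0791]
ee_rot: [0.076, 0.948, -0.025, 0.308]
force: [6.5, 3.3, -6.3]
finger_gap: 0.0114
```

```bash
python3 -c "
from h import *
go();o=observe();r=R.from_quat(o['ee_rot']).as_matrix();G=o['ee_pos']-.019*r[:,2];u=np.array([.988,-.156,0]);h=np.array([.545,-.0823,.0235])-.028*u
v=G-h;print('cap angle est',np.degrees(np.arctan2(v[2],v@u)-np.arctan2(.0113,.072)),np.hypot(v[2],v@u))
s=vision.camera('scene')['image'];t=vision.camera('top')['image']
a=np.zeros((600,800,3),np.uint8);a[:480,:640]=cv2.resize(s[150:270,180:340,::-1],(640,480));
cv2.imwrite('pics/d.png',a[:480,:640]); cv2.imwrite('pics/t.png',t[:,:,::-1])"
```

```text
tcp [ 0.5445 -0.0816  0.0791] F [ 6.46  3.32 -6.26] gap 0.0114 t 24.5
cap angle est 68.22982531803774 0.0727519416527959
```

View pics/d.png

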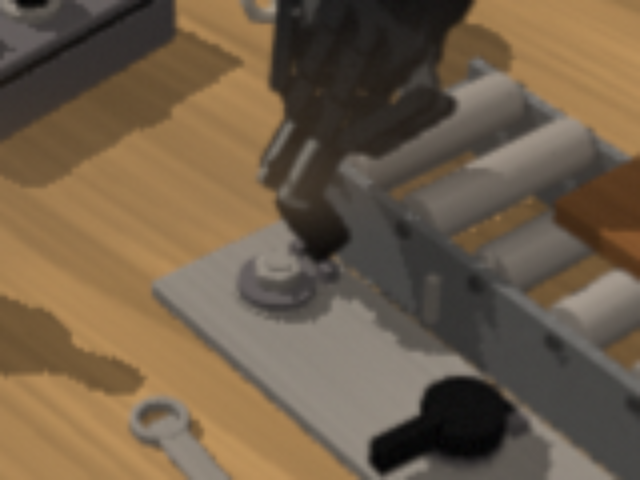

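View pics/t.png

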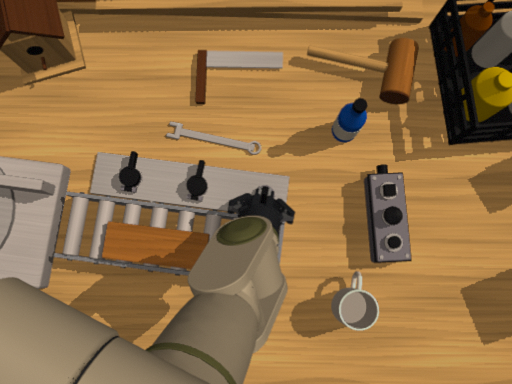

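The cap stands open with the bolt exposed and the tongue in the fingers. The other two caps are shut, and the board, spanner, bottle, mug and square lie where they were. Handing in.

```bash
python3 -c "
from h import *
go(); print(robot.hand_in())"
```

```text
tcp [ 0.5443 -0.0814  0.0791] F [ 2.14 -0.12 -5.34] gap 0.0113 t 24.6
the job is handed in; nothing more can be done
None
```

The job is done and handed in at about 24.6 s: the loose bolt is the one farthest from the saw, and its cap is held open in the gripper.

- **Keys:** I pressed the mushroom head, then the round key, then the square key. Each went down 5.6 to 6 mm, against the 4 mm that counts as pressed.
- **Taps:** I tapped the caps starting next to the saw. The first two did not give, at 23.6 N and about 21 N. The third sank about 5 mm under 3.4 N.
- **Cap:** I gripped its tongue and lifted it to about 68° by the arm's position.

**Last checks:** The pictures show the bolt uncovered and the other two caps shut. The things on the bench look unmoved by eye. The grip is firm, with an 11.3 mm opening on the 12 mm tongue, and the wrist force is about 6 N. No check failed. The only disagreement was that the two-view heights came out 5 to 10 mm lower than the text gives. Contact at the mushroom head and the first two caps settled those in favour of the text.

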